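Lock a kitchen scale's battery cap with a spreader blade

ROBOT

A 6-joint arm with a two-finger parallel gripper is mounted at the origin on a cart in front of the work surface, level with it; the furniture and walls round the work are solid. World frame = base frame: x ahead of the robot, y to its left, z up, the work surface at z = 0. Lengths are in m, angles in degrees, forces in N, time in s.
With the tool pointing down it reaches from about 0.4 to 0.825 m from the base axis. Payload 7 kg.
Tool frame: the origin (TCP) lies between the finger pads; the fingertips stand 19 mm ahead of it and the grasp point (between the pads) is the TCP; z points along the fingers, y is the line along which they close (so a half turn about z gives the same grasp; the last joint's range is limited). The gripper opens to 88 mm and grips with 3 to 60 N. Pads are 19 mm wide; open, the fingers measure 130 mm over their backs; the gripper's body (78 mm by 193 mm) begins 47 mm behind the grasp point.
Start: joints at [89.616, 20.546, 0.682, 0, -70.136, -16.507], TCP at [0.196, 0.646, 0.246] pointing down, gripper open.
Joint ranges: [-176.03, 176.03], [-82.01, 121.73], [-58.28, 71.71], [-173.87, 95.51], [-174.79, -0.11], [-173.66, 173.66]. Speed limits (degrees/s): [136.94, 136.94, 172.46, 180, 180, 180].

INTERFACE

Orientations are given as [roll, pitch, yaw] about the fixed x, y, z axes, in that order (R = Rz(yaw) Ry(pitch) Rx(roll)).
In Python, from plant import r gives the robot as it stands. The module is installed in compiled form; this text tells all that it offers.
- The arm moves only by the shell command python3 -m pendant 'ROWS' [OPENING] [FORCE]. ROWS is JSON, a list of rows, each a list of 6 numbers: the shift along the tool's x, y, z in mm, then the turn, a rotation vector about the tool's x, y, z in rad. In form: [[tx, ty, tz, wx, wy, wz], ...]. A call has 1 to 20 rows; each row is the pose to reach, as a shift and turn from the pose commanded when the call began, along the tool's axes at that moment; what a row does not reach only later rows make up. A row lasts 1/8 s, in which the tool goes at most 62.5 mm and 10.7 degrees, less where a joint would pass 70% of its speed; a pose out of reach is approached as far as the arm can. A call with a gripper value outside its range is refused whole. OPENING is the finger opening in mm, from 0 to 87.6, set as the call begins (- or left out, the last holds). The fingers move at their own pace and stop on an object; FORCE is the grip in N (left out, the last holds). Time passes only in rows, so rows that repeat a pose let the fingers close. It gives the time, the measured TCP pose, the force, the opening and the grip force at its end, in the units of the state.
- r.get_state(): the state, without advancing time (a new reading comes with each control period).
- r.capture(name): name is "scene" or "top"; returns the picture (400x640x3 uint8, red, green, blue); there is no depth.
- r.camera_params(name): a dict with "mtx" (3x3 intrinsics, pixels), "rvec" (rotation vector, rad) and "tvec" (3), from world to camera coordinates, as OpenCV has them. Camera axes: x right, y down, z forward; pixel columns grow to the right and rows downward; lengths in m; the calibration is good to about 2 mm. A picture is of the moment at which its call begins. camera_params takes no time and is no camera call.
- r.close_job(): hands the job in; it is judged then, once.
The state is a dict: "time_s": time; "joints": joint angles; "qd": joint speeds; "joint_torque": joint torques, N m; "tcp_pos": TCP position; "eef_rot": TCP orientation; "contact_force": force on the tool from outside, world axes, zero at the start; "moment": the same for the moment, N m; "gripper_width": finger opening in m; "gripper_force": force on a finger pad.
Only numpy, scipy, OpenCV 4.12 (cv2) and the standard library are available. Lean on these libraries where they do the work, as an engineer would, in place of code of your own. Each camera call takes 0.05 s, during which the arm holds its last target. There are 200 camera calls.

TASK

The kitchen scale lies face down after a battery change, and its round battery cap is in place but not locked. Take the square-tipped spreader (the taller, flat-sided handle) out of the knife block, set its blade in the slot of the cap and turn the cap clockwise, about a quarter turn, until it stops and is seated level with its collar. Then put the spreader back into its slot in the block, blade down and fully home, and leave the rest of the worktop as it is.

Things in the scene. Friction and masses are not known exactly. Their poses are not given: they have to be found in the camera images.
- scale: kitchen scale lying face down, underside up: steel plate 210 x 160 mm (along its x and y) on the worktop with a white plastic shell on it, 38 mm high over its four rubber feet, about 1.4 kg, loose. Origin: centre of its underside, on the worktop; z up. The battery cap's axis is 45 mm from the origin along the scale's +x.
- slot (a point): middle of the floor of the slot in the battery cap, a grey disc 57 mm across in the middle of a white collar on the scale. The slot runs along this frame's x, is 40 mm long, 6 mm wide (opening to 10 mm at the top by 2 mm bevels) and 8 mm deep; z up. The frame turns with the cap. The slot's floor is 30 mm above the worktop when the cap is open, 27 mm when locked.
- cap (a joint): angle of the battery cap, rad: 0 open, grows clockwise seen from above, hard stop at 1.571 (locked). Starts at 0 to 0.3. It turns stiffly (0.12 N m), stays where it is left, and sinks 3 mm in all as it turns, until level with the collar, 35 mm above the worktop. At 0 the slot lies along the scale's x; locked, along its y. The blade has about 0.1 rad of play in the slot.
- spreader_grip (a point): middle of the flat-sided grip zone of the loose square-tipped spreader's wooden handle, 94 mm above the blade's end. z points up along the handle, x along the blade's width. Handle 30 mm wide (x), 18 mm thick (y), from 56 to 138 mm above the blade's end; about 0.1 kg.
- spreader_tip (a point): middle of the straight end of the spreader's steel blade. Blade 30 mm wide (x), 3.2 mm thick (y), 52 mm long from its end to the shoulder under the handle; z up along the handle. The two faces of the spreader are alike.
- spreader_place (a point): middle of the mouth of the spreader's own slot, in the top of the wooden knife block, 72 mm above the worktop (the block stands on the 7 mm drying mat). The slot is 37 mm long (along this frame's x), 8 mm wide (y), 11 mm at its bevelled mouth, and 58 mm deep; home, the shoulder rests on the block's top and the blade end is 52 mm below the mouth. The spreader starts here.
- block: wooden knife block, 136 x 72 x 65 mm (x, y, z), fixed, standing on the dark drying mat; origin: centre of its underside. It has two slots in line along its x: the spreader's at x = -33 mm; the other, at x = +33 mm, holds a short knife with a round handle 21 mm thick that stands 48 mm above the block and stays there.
- spreader: the whole spreader; origin at the middle of the blade's end, as spreader_tip
- mug: white mug, 101 mm high, loose, standing behind the work; leave it alone. Origin: about its underside.
- glass_2: drinking glass, 79 mm across, 90 mm high, loose, at the right; leave it alone. Origin: about its underside.

How it is judged (in metres and radians):
On the way, in this order (a step that is already met when the one before it is completed fails the run):
1. the spreader's blade stands in the cap's slot, cap not yet turned home (z of spreader_tip in the frame of slot between -0.004 and 0.0055 m and x of spreader_tip in the frame of slot between -0.012 and 0.012 m and y of spreader_tip in the frame of slot between -0.005 and 0.005 m and value of joint cap below 1 rad), for 0.1 s.
2. the cap is turned home with the blade still in its slot (z of spreader_tip in the frame of slot between -0.004 and 0.0055 m and x of spreader_tip in the frame of slot between -0.012 and 0.012 m and y of spreader_tip in the frame of slot between -0.005 and 0.005 m and value of joint cap above 1.43 rad), for 0.1 s.
At the end, for the whole second after the job is handed in: The cap is turned to within 0.14 rad of its stop (1.57 rad); the spreader stands upright (within 0.15 rad) in its own slot of the block, its handle within 6 mm of the block's top, at rest; the scale lies flat within 50 mm of where it was (value of joint cap above 1.43 rad and horizontal distance between spreader_tip and spreader_place below 0.01 m and z of spreader_tip in the frame of spreader_place below -0.046 m and angle between spreader_tip's own z axis and vertical below 0.15 rad and linear speed of each of spreader, scale below 0.02 m/s and distance of scale from where it was at the start of the episode below 0.05 m and angle between scale's own z axis and vertical below 0.05 rad); the robot touches nothing.
It fails at once if the scale is pushed more than 80 mm or lifted on edge (distance of scale from where it was at the start of the episode above 0.08 m or angle between scale's own z axis and vertical above 0.3 rad).
It fails at once if the mug or the loose drinking glass is displaced by more than 40 mm (distance of any of mug, glass_2 from where it was at the start of the episode above 0.04 m).
It also fails if it takes over 61 s, if anything falls off the work surface, if the arm or the gripper's body presses on something with over 40 N, if the wrist force passes 120 N, or if a joint passes its speed limit or range.

## Working session

There is one attempt and no reset: what is moved stays moved. The work goes in short steps, Python scripts to look and compute and a shell command to move; the robot and the scene stay as the last step left them, time stands still between calls to the robot, and variables do not carry over. Pictures are saved under pics/ and viewed, at most 10 in all, crops included, and the job is handed in when it is done.

```bash
mkdir -p pics
python3 - <<'E'
from plant import r
import cv2
print(r.get_state())
for n in("scene","top"):
    im=r.capture(n);cv2.imwrite(f"pics/{n}0.png",im[:,:,::-1]);p=r.camera_params(n);print(n,p)
E
```

```text
{'time_s': 0.0, 'joints': array([ 8.96162751e+01,  2.05902007e+01,  6.32877571e-01, -2.11799296e-02,
       -7.01352366e+01, -1.65070748e+01]), 'qd': array([-0.0838202 , -0.00439678,  0.03290555,  0.21212265, -0.04240616,
       -0.04117601]), 'joint_torque': array([-5.86117621e-04, -5.82714844e+01,  2.93061876e+01,  6.99756280e+00,
        7.03525831e-03, -1.66162267e-04]), 'tcp_pos': array([0.19600213, 0.6454287 , 0.24462645]), 'eef_rot': array([ 1.79905597e+02, -7.21220289e-03, -1.68980067e+01]), 'contact_force': array([ 0.12637527, -0.72257819, -0.10970039]), 'moment': array([0.04289168, 0.01047249, 0.01037267]), 'gripper_force': 0.0, 'gripper_width': 0.08756736322455876}
scene {'mtx': array([[418.29322004,   0.        , 321.43554785],
       [  0.        , 418.29322004, 198.45800556],
       [  0.        ,   0.        ,   1.        ]]), 'rvec': array([ 2.02858582, -1.17953222,  0.5391576 ]), 'tvec': array([-0.29377156,  0.43369179,  0.78794624])}
top {'mtx': array([[391.89812522,   0.        , 310.24349539],
       [  0.        , 391.89812522, 197.53016   ],
       [  0.        ,   0.        ,   1.        ]]), 'rvec': array([ 2.14198799, -2.15707824,  0.13159652]), 'tvec': array([0.01539841, 0.63628154, 0.97072083])}
```

View pics/scene0.png

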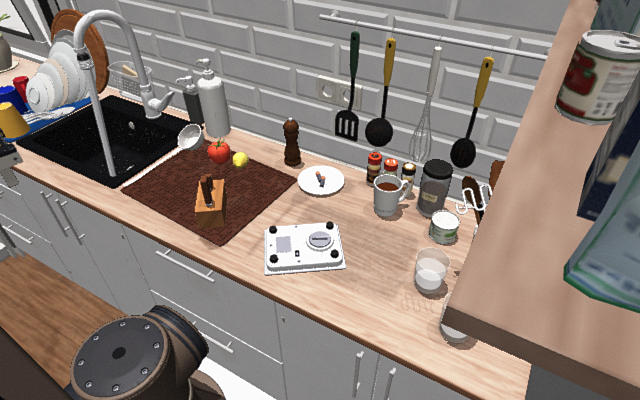

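View pics/top0.png

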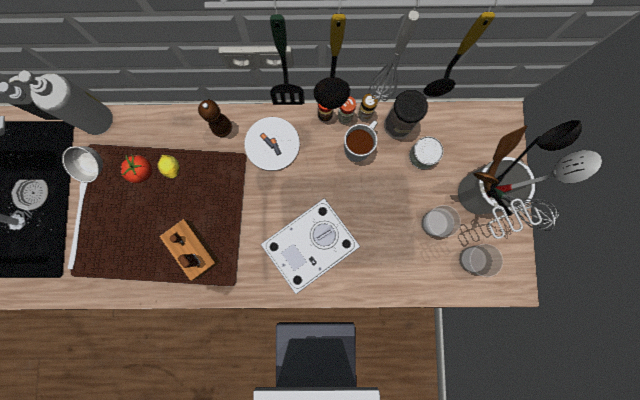

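The views show the scale near top (310,245) and the block near top (187,248), with two handles in it. Next I'll enlarge crops of both.

Run:
```python
import cv2,numpy as np
t=cv2.imread("pics/top0.png");s=cv2.imread("pics/scene0.png")
f=lambda im,x,y,w,h,k:cv2.resize(im[y:y+h,x:x+w],None,fx=k,fy=k,interpolation=cv2.INTER_CUBIC)
a=f(t,150,210,80,75,5)   # block top
b=f(t,255,190,110,110,5)[:375*2]
c=f(s,180,165,60,75,5)
d=f(s,260,215,90,65,5)
H=300
cv2.imwrite("pics/cropA.png",np.hstack([a,c[:375]]))
cv2.imwrite("pics/cropB.png",b)
```

```text
(no output)
```

View pics/cropA.png

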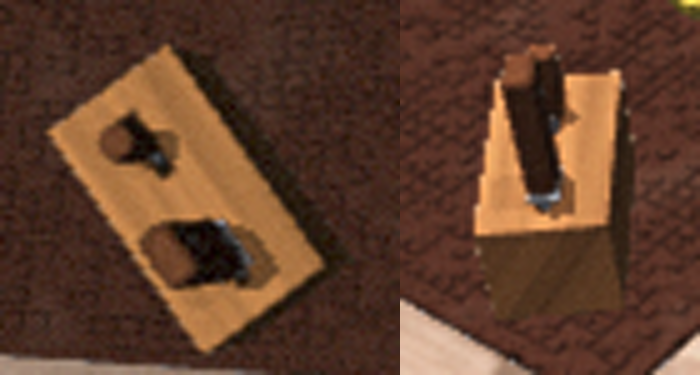

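View pics/cropB.png

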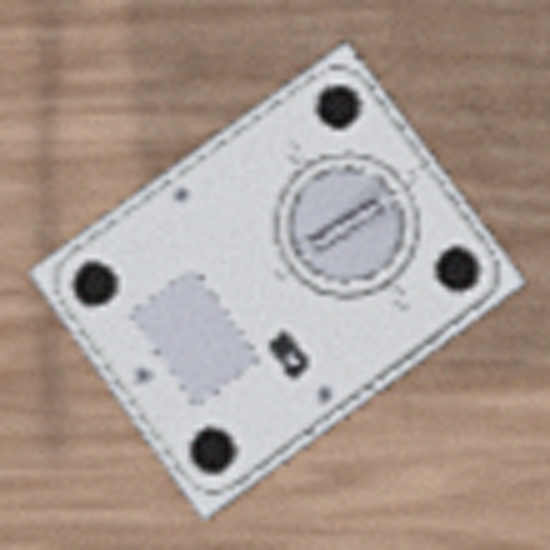

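```bash
cat > h.py <<'E'
import numpy as np,cv2
from plant import r
def ray(n,uv,z):
    p=r.camera_params(n);R=cv2.Rodrigues(p["rvec"])[0];t=np.ravel(p["tvec"])
    u=np.atleast_2d(np.float64(uv));d=np.c_[u,np.ones(len(u))]@np.linalg.inv(p["mtx"]).T@R
    c=-R.T@t;return c+d*((z-c[2])/d[:,2])[:,None]
def crop(uv,x,y,k=5): return (np.float64(uv)+.5)/k-.5+[x,y]
ang=lambda v:np.degrees(np.arctan2(v[1],v[0]))
E
python3 - <<'E'
from h import *
np.set_printoptions(precision=4,suppress=True)
b=ray("top",crop([(165,43),(48,130),(208,352),(326,266)],150,210),.072)
print("block",b,b.mean(0),[np.linalg.norm(b[i]-b[i-1]) for i in range(4)],ang(b[2]-b[1]),ang(b[3]-b[0]))
h=ray("top",crop([(170,262),(120,138)],150,210),.158);h[1]=ray("top",crop([(120,138)],150,210),.120)
print("handles",h,ang(h[0]-h[1]))
s=ray("top",crop([(350,43),(525,283),(207,518),(30,272)],255,190),.004)
print("plate",s.mean(0),[np.linalg.norm(s[i]-s[i-1]) for i in range(4)],ang(s[0]-s[3]),ang(s[1]-s[2]),ang(s[0]-s[1]))
f=ray("top",crop([(339,106),(457,268),(212,451),(95,284)],255,190),.038)
print("feet",f.mean(0),ang(f[0]-f[3]),ang(f[1]-f[2]))
c=ray("top",crop([(346,226),(308,246),(385,202)],255,190),.036)
print("cap",c,ang(c[2]-c[1]),np.linalg.norm(c[0]-f.mean(0)))
sb=ray("scene",crop([(475,235),(625,228),(620,72),(495,75)],100,165),.072)
print("block scene",sb,sb.mean(0))
ht=ray("scene",crop([(518,68)],100,165),.158);print(ht)
sc=ray("scene",[(320,240)],.036);print(sc)
E
```

```text
block [[0.5828 0.3296 0.072 ]
 [0.5399 0.3863 0.072 ]
 [0.4312 0.3031 0.072 ]
 [0.4724 0.2463 0.072 ]] [0.5066 0.3163 0.072 ] [np.float64(0.13832565223662613), np.float64(0.07109306506934081), np.float64(0.13692340012293097), np.float64(0.07012648050665579)] -142.5337712353335 -142.94378796161766
handles [[0.4774 0.2949 0.158 ]
 [0.5342 0.3332 0.12  ]] -146.02790068433276
plate [0.5149 0.012  0.004 ] [np.float64(0.20889550792736447), np.float64(0.15709745799495708), np.float64(0.20638116935408515), np.float64(0.1580919011920399)] -54.6824229589976 -54.41157654108535 35.29048667560421
feet [0.515  0.0128 0.038 ] -54.250952027709175 -54.01675088544794
cap [[ 0.5404 -0.0232  0.036 ]
 [ 0.5303 -0.0036  0.036 ]
 [ 0.5526 -0.0434  0.036 ]] -60.78607069857103 0.044127163604368407
block scene [[0.4306 0.3036 0.072 ]
 [0.4753 0.2364 0.072 ]
 [0.5813 0.3277 0.072 ]
 [0.5423 0.3903 0.072 ]] [0.5074 0.3145 0.072 ]
[[0.4785 0.2948 0.158 ]]
[[ 0.537  -0.0281  0.036 ]]
```

```bash
cat >> h.py <<'E'
from scipy.spatial.transform import Rotation as Ro
def delta(p,yaw,vert=True):
    s=r.get_state();R=Ro.from_euler("xyz",s["eef_rot"],degrees=True)
    T=Ro.from_euler("xyz",[180,0,yaw],degrees=True)
    print("rows:",np.round(R.inv().apply(np.array(p)-s["tcp_pos"])*1000,1),np.round((R.inv()*T).as_rotvec(),4))
E
python3 -c "
from h import *
delta([.480,.2955,.21],-142.7)"
```

```text
rows: [373.4 252.3  35.1] [ 7.0000e-04 -1.8000e-03  2.1957e+00]
```

```bash
python3 -m pendant '[[373,252,35,0,0,2.195],[373,252,35,0,0,2.195],[373,252,35,0,0,2.195],[373,252,35,0,0,2.195],[373,252,35,0,0,2.195],[373,252,35,0,0,2.195],[373,252,35,0,0,2.195],[373,252,35,0,0,2.195],[373,252,35,0,0,2.195],[373,252,35,0,0,2.195],[373,252,35,0,0,2.195],[373,252,35,0,0,2.195],[373,252,35,0,0,2.195],[373,252,35,0,0,2.195],[373,252,35,0,0,2.195],[373,252,35,0,0,2.195]]' 70 60
python3 - <<'E'
from h import *
delta([.480,.2955,.116],-142.7)
cv2.imwrite("pics/m1.png",np.hstack([cv2.resize(r.capture("scene")[100:260,140:300,::-1],None,fx=2.5,fy=2.5,interpolation=2),cv2.resize(r.capture("top")[180:340,110:270,::-1],None,fx=2.5,fy=2.5,interpolation=2)]))
E
```

```text
time_s: 2.1
tcp_pos: [0.4798, 0.2963, 0.2105]
eef_rot: [-180.0, -0.0, -142.6]
contact_force: [-0.9, 0.0, 0.4]
gripper_width: 0.0699
gripper_force: 0.0
rows: [ 0.3 -0.8 94.5] [-0.     -0.0001  0.0017]
```

View pics/m1.png

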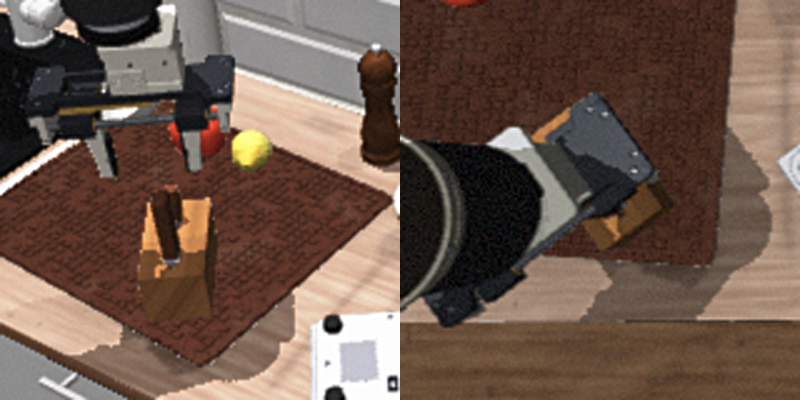

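The fingers at crop (105,165) and (195,155) straddle the handle at (168,200), so I'll descend and close gently.

```bash
python3 -m pendant '[[0,-1,40,0,0,0],[0,-1,80,0,0,0],[0,-1,94,0,0,0],[0,-1,94,0,0,0],[0,-1,94,0,0,0]]' 60 5;  python3 -m pendant '[[0,0,0,0,0,0],[0,0,0,0,0,0],[0,0,0,0,0,0],[0,0,0,0,0,0],[0,0,0,0,0,0],[0,0,0,0,0,0],[0,0,0,0,0,0],[0,0,0,0,0,0]]' 0 5; python3 -c "
from h import *
delta([.480,.2955,.116],-142.7);s=r.get_state();print(s['moment'],s['contact_force'])"
```

```text
time_s: 2.82
tcp_pos: [0.4812, 0.2963, 0.1181]
eef_rot: [180.0, 0.1, -142.6]
contact_force: [0.0, 0.2, 0.9]
gripper_width: 0.0598
gripper_force: 0.0
time_s: 3.82
tcp_pos: [0.4805, 0.2956, 0.1166]
eef_rot: [180.0, 0.0, -142.7]
contact_force: [-0.3, -0.3, 1.1]
gripper_width: 0.0181
gripper_force: 5.0
rows: [0.4 0.2 0.6] [0.     0.0001 0.0008]
[0.11911997 0.09784188 0.00773781] [-0.30164522 -0.27711241  1.083631  ]
```

```bash
python3 -m pendant '[[0,0,0,0,0,0],[0,0,0,0,0,0],[0,0,0,0,0,0],[0,0,0,0,0,0]]' 0 60; python3 -c "
from h import *
delta([.480,.2955,.116],-142.7);s=r.get_state();print(s['moment'],s['contact_force'])"; python3 -m pendant '[[0,0,-20,0,0,0],[0,0,-40,0,0,0],[0,0,-60,0,0,0],[0,0,-90,0,0,0],[0,0,-90,0,0,0],[0,0,-90,0,0,0]]'
python3 - <<'E'
from h import *
s=r.get_state();print(s['moment'],s['contact_force'])
delta([.540,-.0235,.206],-60.8)
cv2.imwrite("pics/m2.png",np.hstack([cv2.resize(r.capture("scene")[100:220,140:260,::-1],None,fx=3.3,fy=3.3,interpolation=2),cv2.resize(r.capture("top")[180:300,140:260,::-1],None,fx=3.3,fy=3.3,interpolation=2)]))
E
```

```text
time_s: 4.32
tcp_pos: [0.4804, 0.2956, 0.1166]
eef_rot: [180.0, 0.0, -142.7]
contact_force: [-2.1, 0.6, 2.1]
gripper_width: 0.0176
gripper_force: 60.0
rows: [0.4 0.2 0.6] [0.     0.0001 0.0008]
[ 0.30678135  0.27436157 -0.01720887] [-2.06387865  0.57842271  2.12931828]
time_s: 5.08
tcp_pos: [0.48, 0.2952, 0.2058]
eef_rot: [180.0, -0.1, -142.7]
contact_force: [0.2, -0.1, -1.1]
gripper_width: 0.0176
gripper_force: 60.0
[ 0.10174489 -0.08058702 -0.04710371] [ 0.19617113 -0.0982779  -1.11727246]
rows: [ 1.455e+02 -2.898e+02 -1.000e-01] [ 9.000e-04 -7.000e-04 -1.429e+00]
```

View pics/m2.png

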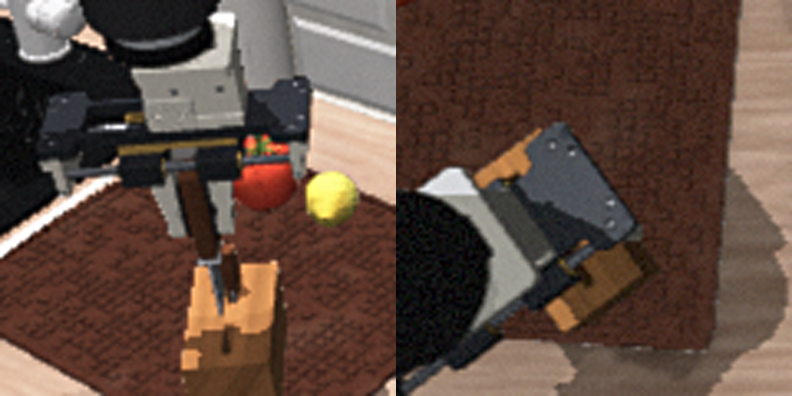

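The spreader is held upright, with its blade end near (218,310) and clear of the slot. I'll move over the cap, staying high first.

```bash
python3 -m pendant '[[146,-290,0,0,0,-1.429],[146,-290,0,0,0,-1.429],[146,-290,0,0,0,-1.429],[146,-290,0,0,0,-1.429],[146,-290,0,0,0,-1.429],[146,-290,0,0,0,-1.429],[146,-290,0,0,0,-1.429],[146,-290,0,0,0,-1.429],[146,-290,0,0,0,-1.429],[146,-290,0,0,0,-1.429],[146,-290,0,0,0,-1.429],[146,-290,44,0,0,-1.429],[146,-290,56,0,0,-1.429],[146,-290,56,0,0,-1.429],[146,-290,56,0,0,-1.429],[146,-290,56,0,0,-1.429]]'
python3 - <<'E'
from h import *
s=r.get_state();print(s['moment'],s['contact_force'])
delta([.541,-.0235,.157],-60.8)
cv2.imwrite("pics/m3.png",np.hstack([cv2.resize(r.capture("scene")[185:285,255:355,::-1],None,fx=4,fy=4,interpolation=2),cv2.resize(r.capture("top")[190:290,270:370,::-1],None,fx=4,fy=4,interpolation=2)]))
R=Ro.from_euler("xyz",s["eef_rot"],degrees=True)
p=r.camera_params("scene")
pts=[s["tcp_pos"]+R.apply([dx/1000,0,.0966]) for dx in(-15,0,15)]+[s["tcp_pos"]+R.apply([dx/1000,0,.0446]) for dx in(-15,15)]+[[.541,-.0235,.036]]
print((cv2.projectPoints(np.array(pts),p["rvec"],p["tvec"],p["mtx"],None)[0][:,0]-[255,185]+.5)*4-.5)
E
```

```text
time_s: 7.18
tcp_pos: [0.541, -0.0234, 0.1518]
eef_rot: [-179.9, -0.0, -60.8]
contact_force: [0.2, 0.1, -1.1]
gripper_width: 0.0177
gripper_force: 60.0
[ 0.03507568 -0.05841471 -0.04865731] [ 0.20558766  0.14224355 -1.11432139]
rows: [ 0.1  0.  -5.2] [-0.0019 -0.0006  0.0004]
[[235.48944178 194.60353748]
 [258.33244409 194.72144231]
 [281.17878696 194.83936439]
 [234.47425643 137.42526928]
 [281.62916932 137.66003156]
 [258.43443505 215.18058006]]
```

View pics/m3.png

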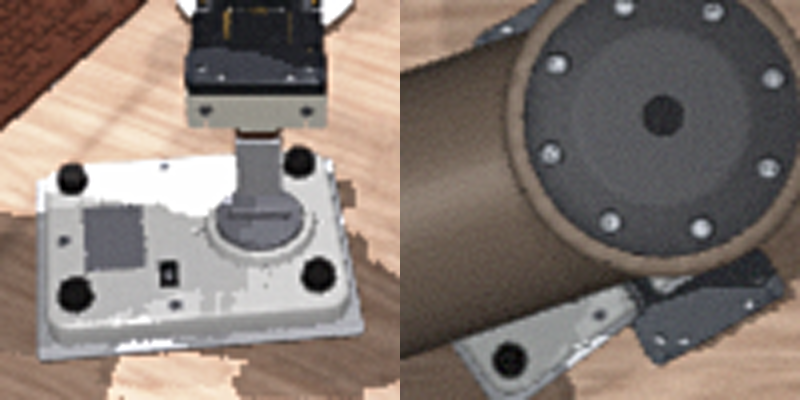

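The blade spans crop x 236–279 and the slot spans x 228–291 at y≈214. They are parallel and centred, and agree with the projection, so I'll lower it with force checks.

```bash
python3 -m pendant '[[0,0,8,0,0,0],[0,0,15,0,0,0],[0,0,18,0,0,0],[0,0,20,0,0,0],[0,0,20,0,0,0]]'; python3 -m pendant '[[0,0,1,0,0,0],[0,0,2,0,0,0],[0,0,3,0,0,0],[0,0,3,0,0,0],[0,0,3,0,0,0]]'; python3 -c "
from h import *
s=r.get_state();print(s['tcp_pos'],s['eef_rot'],s['moment'],s['contact_force'])"
```

```text
time_s: 7.9
tcp_pos: [0.5403, -0.0236, 0.1304]
eef_rot: [180.0, -0.0, -60.8]
contact_force: [0.4, -0.3, -1.5]
gripper_width: 0.0177
gripper_force: 60.0
time_s: 8.52
tcp_pos: [0.5403, -0.0236, 0.1276]
eef_rot: [-180.0, -0.0, -60.8]
contact_force: [0.0, -0.0, -0.9]
gripper_width: 0.0177
gripper_force: 60.0
[ 0.54031642 -0.02355332  0.12760338] [-1.79995159e+02 -1.42284135e-03 -6.07780178e+01] [0.07853756 0.03331036 0.02352975] [ 0.01039452 -0.01357676 -0.87605006]
```

```bash
python3 -m pendant '[[0,0,1,0,0,0],[0,0,1,0,0,0.08],[0,0,1,0,0,0.16],[0,0,1.2,0,0,0.24],[0,0,1.4,0,0,0.32],[0,0,1.5,0,0,0.4],[0,0,1.5,0,0,0.4]]'; python3 -c "
from h import *
s=r.get_state();print(s['moment'],s['contact_force'])";python3 -m pendant '[[0,0,0.2,0,0,0.08],[0,0,0.4,0,0,0.16],[0,0,0.5,0,0,0.24],[0,0,0.7,0,0,0.32],[0,0,0.8,0,0,0.4],[0,0,1,0,0,0.48],[0,0,1.2,0,0,0.56],[0,0,1.4,0,0,0.64],[0,0,1.6,0,0,0.72],[0,0,1.8,0,0,0.8],[0,0,2,0,0,0.9],[0,0,2,0,0,0.9],[0,0,2,0,0,0.9]]'; python3 -c "
from h import *
s=r.get_state();print(s['moment'],s['contact_force'])"
```

```text
time_s: 9.4
tcp_pos: [0.5406, -0.0234, 0.126]
eef_rot: [-180.0, 0.0, -83.7]
contact_force: [1.6, 0.0, -2.9]
gripper_width: 0.0179
gripper_force: 60.0
[ 0.24494677 -0.55536789  0.02748448] [ 1.58480553  0.02987806 -2.91133654]
time_s: 11.02
tcp_pos: [0.5407, -0.0235, 0.1243]
eef_rot: [-180.0, 0.0, -135.1]
contact_force: [2.3, 0.2, -1.2]
gripper_width: 0.0179
gripper_force: 60.0
[ 0.1654139  -0.96632871  0.02974853] [ 2.31050388  0.17407903 -1.19912258]
```

Run:
```python
from h import *
cv2.imwrite("pics/m4.png",np.hstack([cv2.resize(r.capture("scene")[185:285,255:355,::-1],None,fx=4,fy=4,interpolation=2),cv2.resize(r.capture("top")[190:290,250:350,::-1],None,fx=4,fy=4,interpolation=2)]))
```

```text
(no output)
```

View pics/m4.png

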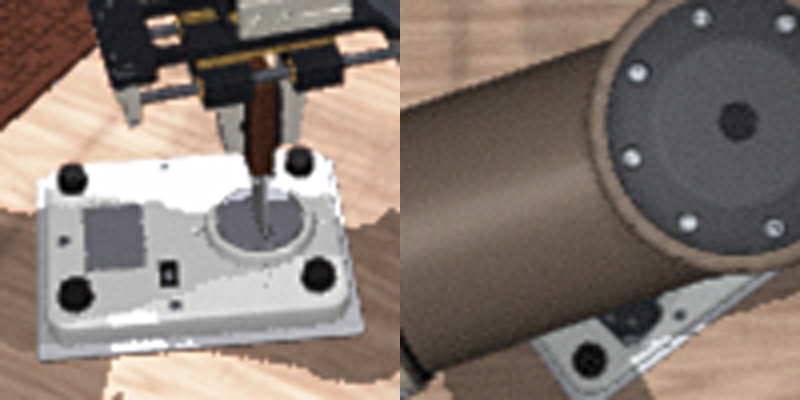

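The cap has turned with the blade (slot end at crop (268,235)) and the scale hasn't moved. I'll go on to the stop.

```bash
python3 -m pendant '[[0,0,0.1,0,0,0.05],[0,0,0.2,0,0,0.1],[0,0,0.3,0,0,0.16],[0,0,0.3,0,0,0.16]]'; python3 -c "
from h import *
s=r.get_state();print(s['moment'],s['joint_torque'][5])";python3 -m pendant '[[0,0,0,0,0,0.04],[0,0,0,0,0,0.08],[0,0,0,0,0,0.08]]'; python3 -c "
from h import *
s=r.get_state();print(s['moment'],s['joint_torque'][5])";python3 -m pendant '[[0,0,0,0,0,0.04],[0,0,0,0,0,0.04],[0,0,0,0,0,0.04]]'
python3 - <<'E'
from h import *
s=r.get_state();print(s['moment'],s['joint_torque'][5])
E
```

```text
time_s: 11.62
tcp_pos: [0.5407, -0.0235, 0.124]
eef_rot: [-180.0, 0.0, -144.3]
contact_force: [2.5, 0.1, -0.6]
gripper_width: 0.0175
gripper_force: 60.0
[ 0.14373124 -1.32974058  0.07865751] -0.5757050961256027
time_s: 12.0
tcp_pos: [0.5407, -0.0235, 0.1239]
eef_rot: [-180.0, 0.0, -148.9]
contact_force: [2.1, -0.5, -1.2]
gripper_width: 0.0177
gripper_force: 60.0
[ 0.09967431 -1.6436621   0.10367371] -0.4209874290972948
time_s: 12.38
tcp_pos: [0.5407, -0.0235, 0.1239]
eef_rot: [-180.0, 0.0, -151.2]
contact_force: [3.9, -0.0, -2.0]
gripper_width: 0.018
gripper_force: 60.0
[ 0.04539834 -2.04164029  0.02482563] -0.1041258405894041
```

Run:
```python
from h import *
cv2.imwrite("pics/m5.png",np.hstack([cv2.resize(r.capture("scene")[180:255,285:360,::-1],None,fx=8,fy=8,interpolation=2)]))
```

```text
(no output)
```

View pics/m5.png

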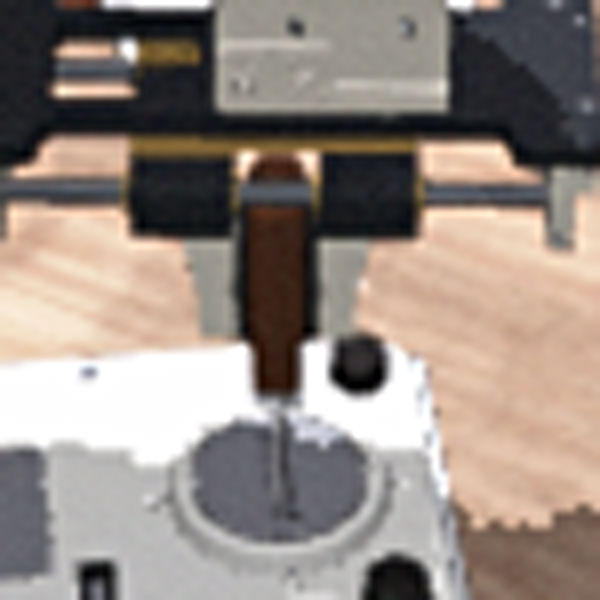

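Run:
```python
from h import *
p=r.camera_params("scene")
for a in(-130,-135,-140,-144.3,-148,-152):
    c=np.array([.541,-.0235,.034]);d=np.array([np.cos(np.radians(a)),np.sin(np.radians(a)),0])*.021
    print(a,((cv2.projectPoints(np.array([c+d,c,c-d]),p["rvec"],p["tvec"],p["mtx"],None)[0][:,0]-[285,180]+.5)*8-.5).round(1).tolist())
```

```text
-130 [[299.4, 518.8], [277.4, 475.0], [255.9, 432.5]]
-135 [[294.1, 520.0], [277.4, 475.0], [261.1, 431.3]]
-140 [[288.7, 520.9], [277.4, 475.0], [266.4, 430.4]]
-144.3 [[283.9, 521.4], [277.4, 475.0], [271.0, 429.9]]
-148 [[279.8, 521.7], [277.4, 475.0], [275.1, 429.7]]
-152 [[275.3, 521.7], [277.4, 475.0], [279.4, 429.7]]
```

```bash
python3 -m pendant '[[0,0,0,0,0,0.03],[0,0,0,0,0,0.06]]'; python3 -c "
from h import *
s=r.get_state();print(s['moment'],s['joint_torque'][5])";python3 -m pendant '[[0,0,0,0,0,0.04],[0,0,0,0,0,0.04]]'
python3 - <<'E'
from h import *
s=r.get_state();print(s['moment'],s['joint_torque'][5])
cv2.imwrite("pics/m6.png",np.hstack([cv2.resize(r.capture("scene")[180:255,285:360,::-1],None,fx=8,fy=8,interpolation=2)]))
E
```

```text
time_s: 12.68
tcp_pos: [0.5396, -0.0238, 0.1237]
eef_rot: [180.0, -0.1, -154.8]
contact_force: [1.0, -0.8, -0.5]
gripper_width: 0.0177
gripper_force: 60.0
[-0.42387605 -0.65058385  0.33636552] 0.12480265460908413
time_s: 12.92
tcp_pos: [0.5389, -0.0241, 0.1235]
eef_rot: [180.0, -0.2, -157.1]
contact_force: [-1.4, -1.5, 2.3]
gripper_width: 0.0178
gripper_force: 60.0
[-0.69477287  0.57443869  0.25740983] -0.5916870385408401
```

View pics/m6.png

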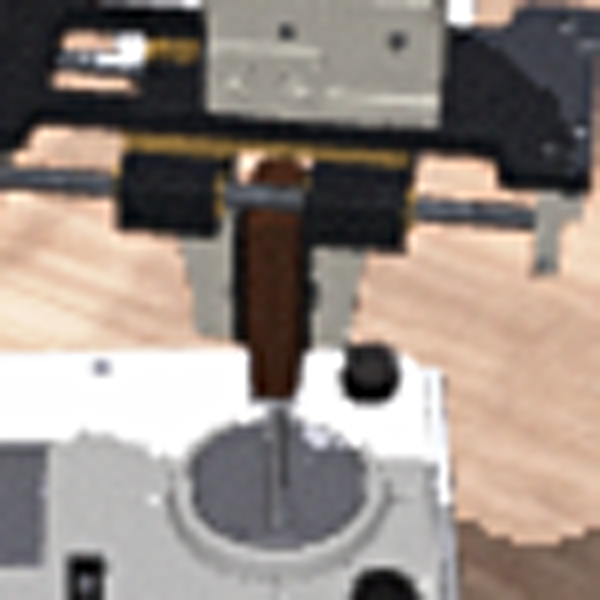

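The scale had just begun to turn with the blade and the twist moment jumped to 0.34 N m, so the cap is on its stop. The slot end is at (277,525). I'll back off within the play, lift, and return above the block.

```bash
python3 -m pendant '[[0,0,0,0,0,-0.04],[0,0,0,0,0,-0.08],[0,0,0,0,0,-0.08]]'; python3 -c "
from h import *
s=r.get_state();print(s['moment'])";python3 -m pendant '[[0,0,-5,0,0,-0.08],[0,0,-12,0,0,-0.08],[0,0,-30,0,0,-0.08],[0,0,-60,0,0,-0.08],[0,0,-82,0,0,-0.08],[0,0,-82,0,0,-0.08],[0,0,-82,0,0,-0.08]]'
python3 - <<'E'
from h import *
s=r.get_state();print(s['moment'])
delta([.480,.2952,.2058],-142.7)
E
```

```text
time_s: 13.35
tcp_pos: [0.5397, -0.0236, 0.1236]
eef_rot: [180.0, -0.0, -152.5]
contact_force: [-0.5, 0.7, 2.3]
gripper_width: 0.0182
gripper_force: 60.0
[-0.09788721  0.21667253 -0.05358625]
time_s: 14.22
tcp_pos: [0.5397, -0.0235, 0.2051]
eef_rot: [180.0, -0.0, -148.0]
contact_force: [-0.5, 0.4, -0.1]
gripper_width: 0.0179
gripper_force: 60.0
[ 0.05555604 -0.07748977  0.00039972]
rows: [-118.5  301.9   -0.5] [ 0.0007 -0.0005 -0.0916]
```

```bash
python3 -m pendant '[[-118,302,0,0,0,-0.0916],[-118,302,0,0,0,-0.0916],[-118,302,0,0,0,-0.0916],[-118,302,0,0,0,-0.0916],[-118,302,0,0,0,-0.0916],[-118,302,0,0,0,-0.0916],[-118,302,0,0,0,-0.0916],[-118,302,0,0,0,-0.0916],[-118,302,0,0,0,-0.0916],[-118,302,0,0,0,-0.0916]]'
python3 - <<'E'
from h import *
delta([.480,.2952,.2058],-142.7)
s=r.capture("scene")[:,:,::-1].copy();t=r.capture("top")[:,:,::-1].copy()
cv2.imwrite("pics/s7.png",s);cv2.imwrite("pics/t7.png",t)
# blade: compare with m2
new=cv2.resize(s[100:220,140:260],None,fx=3.3,fy=3.3,interpolation=2);old=cv2.imread("pics/m2.png")[:,:396]
for nm,(x,y,w,h) in {"finger/body":(130,40,110,100),"handle":(170,170,50,85),"blade":(196,255,36,60),"handle+blade":(165,170,68,145)}.items():
    T=old[y:y+h,x:x+w];W=new[y-14:y+h+14,x-14:x+w+14]
    R=cv2.matchTemplate(W,T,cv2.TM_CCOEFF_NORMED);_,v,_,l=cv2.minMaxLoc(R);print(nm,v,np.array(l)-14,"crop px (3.3/px)")
# cap: feet + slot in top view
def feet(im):
    g=cv2.cvtColor(im,cv2.COLOR_BGR2GRAY)[190:300,255:365]
    n,_,st,c=cv2.connectedComponentsWithStats((g<60).astype(np.uint8))
    return [(round(c[i][0]+255,2),round(c[i][1]+190,2),int(st[i][4])) for i in range(1,n) if st[i][4]>20]
t0=cv2.imread("pics/top0.png");print(feet(t0));print(feet(t))
E
```

```text
time_s: 15.48
tcp_pos: [0.4799, 0.2941, 0.206]
eef_rot: [180.0, 0.0, -142.7]
contact_force: [0.2, -0.0, -1.4]
gripper_width: 0.0175
gripper_force: 60.0
rows: [-0.8  0.9  0.2] [ 0.0001  0.0004 -0.0001]
finger/body 0.9867521524429321 [1 0] crop px (3.3/px)
handle 0.9856718182563782 [1 0] crop px (3.3/px)
blade 0.9809810519218445 [1 0] crop px (3.3/px)
handle+blade 0.9830014109611511 [1 0] crop px (3.3/px)
[(np.float64(322.05), np.float64(210.93), 44), (np.float64(346.07), np.float64(243.56), 45), (np.float64(273.44), np.float64(246.5), 48), (np.float64(297.04), np.float64(279.68), 47)]
[(np.float64(324.36), np.float64(211.91), 44), (np.float64(273.0), np.float64(243.33), 42), (np.float64(345.56), np.float64(246.24), 45), (np.float64(293.83), np.float64(278.43), 47)]
```

The blade sits in the hand exactly as before. Next I'll measure the slot angle against the scale numerically.

Run:
```python
from h import *
F={"top0":[(322.05,210.93),(346.07,243.56),(297.04,279.68),(273.44,246.5)],"t7":[(324.36,211.91),(345.56,246.24),(293.83,278.43),(273,243.33)]}
for n,f in F.items():
    w=ray("top",f,.038);o=w.mean(0);a=np.radians((ang(w[0]-w[3])+ang(w[1]-w[2]))/2)
    c=o+.045*np.array([np.cos(a),np.sin(a),0])
    im=cv2.GaussianBlur(cv2.imread(f"pics/{n}.png"),(0,0),.6);g=cv2.cvtColor(im,cv2.COLOR_BGR2GRAY)
    p=r.camera_params("top");best=[]
    for b in np.arange(-200,-20,1.):
        d=np.array([np.cos(np.radians(b)),np.sin(np.radians(b)),0]);q=np.array([-d[1],d[0],0])
        for off in np.arange(-.005,.0051,.0005):
            u=cv2.projectPoints(np.array([[c[0],c[1],.036]+k*d+off*q for k in np.linspace(-.018,.018,40)]),p["rvec"],p["tvec"],p["mtx"],None)[0].astype(np.float32)
            best.append((cv2.remap(g,u,None,1).mean(),b,off))
    best.sort();rel=[-(x[1]-np.degrees(a)) for x in best[:5]]
    print(n,o,np.degrees(a),[(round(x[0],1),x[1],round(x[2],4)) for x in best[:5]],"cap deg",np.round(rel,1), "median",np.median([x[0] for x in best]))
```

```text
top0 [0.51472054 0.01310182 0.038     ] -54.280254054907424 [(np.float64(133.5), np.float64(-58.0), np.float64(0.0035)), (np.float64(133.6), np.float64(-59.0), np.float64(0.0035)), (np.float64(133.9), np.float64(-58.0), np.float64(0.004)), (np.float64(133.9), np.float64(-57.0), np.float64(0.0035)), (np.float64(133.9), np.float64(-60.0), np.float64(0.0035))] cap deg [3.7 4.7 3.7 2.7 5.7] median 166.7
t7 [0.5151791  0.01429395 0.038     ] -58.877988129148584 [(np.float64(150.2), np.float64(-149.0), np.float64(-0.0035)), (np.float64(150.3), np.float64(-150.0), np.float64(-0.0035)), (np.float64(150.4), np.float64(-148.0), np.float64(-0.0035)), (np.float64(150.5), np.float64(-147.0), np.float64(-0.0035)), (np.float64(150.6), np.float64(-151.0), np.float64(-0.0035))] cap deg [90.1 91.1 89.1 88.1 92.1] median 174.35
```

The cap is at about 90° relative to the scale, so it is locked, and the scale has moved about 1 mm. I'll reinsert the spreader.

```bash
python3 -m pendant '[[-1.3,0.9,10,0,0,0],[-1.3,0.9,25,0,0,0],[-1.3,0.9,32,0,0,0],[-1.3,0.9,32,0,0,0],[-1.3,0.9,32,0,0,0]]'; python3 -c "
from h import *
delta([.4804,.2956,.1166],-142.7);s=r.get_state();print(s['moment'])"
```

```text
time_s: 16.2
tcp_pos: [0.4802, 0.2966, 0.1739]
eef_rot: [-180.0, 0.0, -142.6]
contact_force: [0.1, 0.0, -1.0]
gripper_width: 0.0182
gripper_force: 60.0
rows: [ 0.5 -0.9 57.3] [-0.0001  0.0002  0.0016]
[ 0.07504771 -0.10360228 -0.01186121]
```

```bash
python3 -m pendant '[[0.2,-0.9,0,0,0,0],[0.2,-0.9,6,0,0,0],[0.2,-0.9,12,0,0,0],[0.2,-0.9,18,0,0,0],[0.2,-0.9,18,0,0,0]]'; python3 -m pendant '[[0,0,10,0,0,0],[0,0,20,0,0,0],[0,0,28,0,0,0],[0,0,34,0,0,0],[0,0,37,0,0,0],[0,0,37,0,0,0]]';python3 -c "
from h import *
delta([.4804,.2956,.1166],-142.7);s=r.get_state();print(s['moment'])"
```

```text
time_s: 16.82
tcp_pos: [0.4802, 0.2953, 0.155]
eef_rot: [-180.0, -0.1, -142.6]
contact_force: [-0.4, -1.2, -0.8]
gripper_width: 0.0178
gripper_force: 60.0
time_s: 17.58
tcp_pos: [0.4804, 0.2956, 0.1186]
eef_rot: [-180.0, -0.0, -142.6]
contact_force: [-0.3, 0.3, -0.5]
gripper_width: 0.018
gripper_force: 60.0
rows: [0. 0. 2.] [-0.0001 -0.0002  0.0015]
[ 0.10759258 -0.10628724  0.05451662]
```

```bash
python3 -m pendant '[[0,0,1,0,0,0],[0,0,2.4,0,0,0],[0,0,2.4,0,0,0],[0,0,2.4,0,0,0]]'; python3 -m pendant '[[0,0,0,0,0,0],[0,0,0,0,0,0],[0,0,0,0,0,0],[0,0,0,0,0,0],[0,0,0,0,0,0],[0,0,0,0,0,0]]' 60; python3 -m pendant '[[0,0,-30,0,0,0],[0,0,-60,0,0,0],[0,0,-110,0,0,0],[0,0,-160,0,0,0],[0,0,-160,0,0,0],[0,0,-160,0,0,0]]'
python3 - <<'E'
from h import *
s=r.capture("scene")[:,:,::-1].copy();cv2.imwrite("pics/s8.png",s);o=cv2.imread("pics/scene0.png")
T=o[172:208,197:216]
R=cv2.matchTemplate(s[162:218,187:226],T,cv2.TM_CCOEFF_NORMED);_,v,_,l=cv2.minMaxLoc(R);print(v,np.array(l)-10)
print(np.abs(s.astype(int)-o)[165:225,190:230].mean())
E
```

```text
time_s: 18.08
tcp_pos: [0.4806, 0.2957, 0.1166]
eef_rot: [180.0, 0.0, -142.6]
contact_force: [-0.5, 0.3, 1.4]
gripper_width: 0.018
gripper_force: 60.0
time_s: 18.82
tcp_pos: [0.4804, 0.2956, 0.1163]
eef_rot: [-180.0, -0.0, -142.6]
contact_force: [0.7, 0.5, -0.1]
gripper_width: 0.0597
gripper_force: 0.0
time_s: 19.58
tcp_pos: [0.4801, 0.2955, 0.2761]
eef_rot: [180.0, -0.0, -142.6]
contact_force: [0.5, -0.0, -1.0]
gripper_width: 0.0597
gripper_force: 0.0
0.8588728308677673 [0 0]
10.550138888888888
```

```bash
python3 -c "
from plant import r
print(r.close_job())"
```

```text
the job is handed in; nothing more can be done
None
```

The job is handed in at about 20 s: the cap measured about 90° (locked), the spreader is back fully home in its slot, and the scale shifted about 1 mm and turned about 5° when the cap hit its stop; the hand-in returned no verdict.

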